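# Close the egg dry box, then find the spent desiccant canister by heft

### The arm

A 7-joint arm with a two-finger parallel gripper is mounted at the origin on a cart in front of the work surface, level with it; the furniture and walls round the work are solid. World frame = base frame: x ahead of the robot, y to its left, z up, the work surface at z = 0. Lengths are in mm, angles in rad, forces in N, time in s.
With the tool pointing down it reaches from about 425 to 875 mm from the base axis. Payload 4.7 kg.
Tool frame: the origin (TCP) lies between the finger pads; the fingertips stand 11 mm ahead of it and the grasp point (between the pads) lies 8 mm behind it; z points along the fingers, y is the line along which they close (so a half turn about z gives the same grasp; the last joint's range is limited). The gripper opens to 87 mm and grips with 3 to 60 N. Pads are 19 mm wide; open, the fingers measure 117 mm over their backs; the gripper's body (75 mm by 190 mm) begins 51 mm behind the grasp point.
Start: joints at [-1.122, 0.321, -0.07, 1.45, 0.023, 1.371, -0.057], TCP at [273.827, 589.528, 233.587] pointing down, gripper open.
Joint ranges: [-2.86, 2.86], [-0.3, 2.09], [-1.38, 1.24], [0.06, 2.45], [-1.56, 4.7], [0.09, 2.05], [-2.69, 2.69]. Speed limits (rad/s): [2.57, 2.57, 3.14, 3.14, 3.14, 3.14, 3.14].

### API

Orientations are given as a unit quaternion [x, y, z, w].
In Python, from station import robot, imaging gives the robot as it stands.
- The arm moves only by the tool jog_arm, never from a script. Its argument "series" is a list of rows, each a list of 5 numbers: the closure, from 0 (fully open) to 1 (shut), then the shift along the tool's x, y, z in mm, then the turn about the tool's z in degrees. In form: [[hand, dx, dy, dz, yaw], ...]. A call has 1 to 20 rows; each row shifts and turns the commanded pose from where the row before left it, along the tool's axes as they then stand; what a row does not reach is not made up. A row lasts 1/8 s, in which the tool goes at most 62.5 mm and 10.7 degrees, less where a joint would pass 70% of its speed; a pose out of reach is approached as far as the arm can. A call with a gripper value outside its range is refused whole. The fingers move at their own pace and stop on an object; "squeeze" is the grip in N (left out, the last holds). Time passes only in rows, so rows that do not move let the fingers close. It gives the time, the measured TCP pose, the force, the opening and the grip force at its end, in the units of the state.
- robot.get_obs(): the state, without advancing time (a new reading comes with each control period).
- imaging.get_image(name): name is "scene" or "top"; returns the picture (384x512x3 uint8, blue, green, red); there is no depth.
- imaging.camera_params(name): a dict with "fov_y" (degrees; the focal length in pixels is half the picture's height over the tangent of half this angle, whatever the lens; pixels are square), "cx", "cy" (the principal point, pixels), "k1" (the pictures are not rectified: a ray, as slopes to the right and down, at radius r is drawn at 1 + k1 r^2 times it, then the intrinsics apply), "extrinsics" (4x4, takes a point from camera to world coordinates). Camera axes: x right, y down, z forward; pixel columns grow to the right and rows downward; lengths in mm; the calibration is good to about 2 mm. A picture is of the moment at which its call begins. camera_params takes no time and is no camera call.
- robot.sign_off(): hands the job in; it is judged then, once.
The state is a dict: "time": time; "joints": joint angles; "joint_velocities": joint speeds; "joint_torque": joint torques, N m; "tcp_pos": TCP position; "tcp_rot": TCP orientation; "ft_force": force on the tool from outside, world axes, zero at the start; "moment": the same for the moment, N m; "opening": finger opening in mm; "gripper_force": force on a finger pad.
Only numpy, scipy, OpenCV 4.12 (cv2) and the standard library are available. Lean on these libraries where they do the work, as an engineer would, in place of code of your own. Each camera call takes 0.05 s, during which the arm holds its last target. There are 200 camera calls.

### The job

First slide the loose lid into the grooves of the dry box from its open left end, fully home, so that the egg does not draw damp. Then heft the three desiccant canisters one at a time from left to right, lifting each clear of the tray while the other two stand in their bays, and at the end hold up the heaviest one, the spent one, upright and still, about 20 cm above the worktop, with the other two upright in their own bays and the lid still home. Finish while holding it, and do not knock over or shift the egg on its stand or the boxed specimen behind the work.

Things in the scene. Friction and masses are not known exactly. Their poses are not given: they have to be found in the camera images.
- lid: Loose lid of the dry box, lying on the worktop: a plywood panel 80 mm (its x) by 148 mm (its y), 5 mm thick, with a dark wooden bar pull across its middle: 46 mm long along x, 14 mm thick along y, from 5 to 29 mm above the lid's underside. Origin at the centre of its underside, z up. The same both ways round: either short end may lead. 90 g.
- drybox: Open wooden dry box, fixed to the worktop, 100 mm (x) by 156 mm (y), 72 mm high, with a label holder on its -x side and a boxed egg inside; origin at the centre of its underside. The lid slides in along -y from the open end at +y (left); that end wall is 57 mm high, so the lid passes over it. The wall at -y is 71.5 mm high and stops the lid at y = -70 mm.
- groove_mouth (a point): Middle of the mouth of the box's two lid grooves: x = 0, y = +78 mm, 58 mm above the worktop (the groove floor), axes as the box's. The grooves run along -y. Floor 58 mm, roof 65 mm above the worktop; 83 mm between their side walls: the lid has 2 mm play in height and 3 mm in width. Roof and sides flare by about 3 mm in the last 14 mm before the mouth.
- lid_home (a point): Where the lid's origin lies when the lid is fully home: on the dry box at x = 0, y = +4 mm, 58 mm above the worktop; axes as the box's. The lid's outer end is then flush with the box's +y end.
- tray: Shallow wooden tray, fixed to the worktop, 76 mm (x) by 212 mm (y, the row; +y is the left end), rim and two partitions 14 mm high, floor 6 mm above the worktop, making three bays of 64 by about 62 mm in a row, 69 mm apart; a small brass loop at each end reaches 15 mm further. Origin at the centre of its underside.
- can_left: The left desiccant canister (at the tray's +y end): a closed, plain aluminium cylinder, 54 mm in diameter, 50 mm high, with pin-holes in its lid, outwardly the same as the other two; origin at the centre of its underside, z up. Its filling can shift up to 4 mm inside. Dry ones weigh 140 to 225 g (not alike), the spent one 310 to 390 g; which one that is changes from run to run.
- can_middle: The middle desiccant canister (between the others): a closed, plain aluminium cylinder, 54 mm in diameter, 50 mm high, with pin-holes in its lid, outwardly the same as the other two; origin at the centre of its underside, z up. Its filling can shift up to 4 mm inside. Dry ones weigh 140 to 225 g (not alike), the spent one 310 to 390 g; which one that is changes from run to run.
- can_right: The right desiccant canister (at the tray's -y end): a closed, plain aluminium cylinder, 54 mm in diameter, 50 mm high, with pin-holes in its lid, outwardly the same as the other two; origin at the centre of its underside, z up. Its filling can shift up to 4 mm inside. Dry ones weigh 140 to 225 g (not alike), the spent one 310 to 390 g; which one that is changes from run to run.
- bay_left (a point): Centre of the floor of the tray's left bay, where the left canister stands, 6 mm above the worktop; moves with the tray.
- bay_middle (a point): Centre of the floor of the tray's middle bay, where the middle canister stands, 6 mm above the worktop; moves with the tray.
- bay_right (a point): Centre of the floor of the tray's right bay, where the right canister stands, 6 mm above the worktop; moves with the tray.
- egg_on_stand: Bystander: blue-green egg on a small turned wooden stand, 45 mm wide and 64 mm high; origin at the centre of its underside.
- boxed_specimen: Bystander: clear specimen box with an egg on cotton, 68 by 65 by 42 mm; origin at the centre of its underside.

How it is judged (in metres and radians):
On the way, in this order (a step that is already met when the one before it is completed fails the run):
1. the lid is slid fully home in the dry box's grooves (y of lid in the frame of lid_home between -0.004 and 0.004 m and x of lid in the frame of lid_home between -0.004 and 0.004 m and z of lid in the frame of lid_home between -0.003 and 0.004 m and angle between lid's own z axis and vertical below 0.06 rad and angle between the y axis of lid and the y axis of drybox, either way round below 0.06 rad), for 0.2 s.
2. the left canister is lifted clear of the tray in the fingers while the other two stand in their bays (height (world z) of can_left above 0.03 m and contact force between can_left and the fingers above 1 N and contact force between can_left and tray below 0.05 N and horizontal distance between can_middle and bay_middle below 0.009 m and z of can_middle in the frame of bay_middle below 0.003 m and angle between each of can_middle, can_right's own z axis and vertical below 0.06 rad and contact force between each of can_middle, can_right and the fingers below 0.05 N and horizontal distance between can_right and bay_right below 0.009 m and z of can_right in the frame of bay_right below 0.003 m), for 0.2 s.
3. the middle canister is lifted clear of the tray in the fingers while the other two stand in their bays (height (world z) of can_middle above 0.03 m and contact force between can_middle and the fingers above 1 N and contact force between can_middle and tray below 0.05 N and horizontal distance between can_left and bay_left below 0.009 m and z of can_left in the frame of bay_left below 0.003 m and angle between each of can_left, can_right's own z axis and vertical below 0.06 rad and contact force between each of can_left, can_right and the fingers below 0.05 N and horizontal distance between can_right and bay_right below 0.009 m and z of can_right in the frame of bay_right below 0.003 m), for 0.2 s.
4. the right canister is lifted clear of the tray in the fingers while the other two stand in their bays (height (world z) of can_right above 0.03 m and contact force between can_right and the fingers above 1 N and contact force between can_right and tray below 0.05 N and horizontal distance between can_left and bay_left below 0.009 m and z of can_left in the frame of bay_left below 0.003 m and angle between each of can_left, can_middle's own z axis and vertical below 0.06 rad and contact force between each of can_left, can_middle and the fingers below 0.05 N and horizontal distance between can_middle and bay_middle below 0.009 m and z of can_middle in the frame of bay_middle below 0.003 m), for 0.2 s.
At the end, for the whole second after the job is handed in: Lid home within 4 mm and 0.06 rad. The heaviest canister held in the fingers alone, underside over 150 mm up, within 0.3 rad of upright, still. The other two untouched and upright in their own bays (within 9 mm of the centre), each pressing on the tray with less than 2.55 N (all of step 1 and ((height (world z) of can_left above 0.15 m and contact force between can_left and the fingers above 1 N and contact force between can_left and tray below 0.05 N and angle between can_left's own z axis and vertical below 0.3 rad and linear speed of can_left below 0.03 m/s and horizontal distance between can_middle and bay_middle below 0.009 m and z of can_middle in the frame of bay_middle below 0.003 m and angle between each of can_middle, can_right's own z axis and vertical below 0.06 rad and contact force between each of can_middle, can_right and the fingers below 0.05 N and contact force between can_middle and tray between 0.8 and 2.55 N and horizontal distance between can_right and bay_right below 0.009 m and z of can_right in the frame of bay_right below 0.003 m and contact force between can_right and tray between 0.8 and 2.55 N) or (height (world z) of can_middle above 0.15 m and contact force between can_middle and the fingers above 1 N and contact force between can_middle and tray below 0.05 N and angle between can_middle's own z axis and vertical below 0.3 rad and linear speed of can_middle below 0.03 m/s and horizontal distance between can_left and bay_left below 0.009 m and z of can_left in the frame of bay_left below 0.003 m and angle between each of can_left, can_right's own z axis and vertical below 0.06 rad and contact force between each of can_left, can_right and the fingers below 0.05 N and contact force between can_left and tray between 0.8 and 2.55 N and horizontal distance between can_right and bay_right below 0.009 m and z of can_right in the frame of bay_right below 0.003 m and contact force between can_right and tray between 0.8 and 2.55 N) or (height (world z) of can_right above 0.15 m and contact force between can_right and the fingers above 1 N and contact force between can_right and tray below 0.05 N and angle between can_right's own z axis and vertical below 0.3 rad and linear speed of can_right below 0.03 m/s and horizontal distance between can_left and bay_left below 0.009 m and z of can_left in the frame of bay_left below 0.003 m and angle between each of can_left, can_middle's own z axis and vertical below 0.06 rad and contact force between each of can_left, can_middle and the fingers below 0.05 N and contact force between can_left and tray between 0.8 and 2.55 N and horizontal distance between can_middle and bay_middle below 0.009 m and z of can_middle in the frame of bay_middle below 0.003 m and contact force between can_middle and tray between 0.8 and 2.55 N))); the arm keeps its last pose, push and grip.
It fails at once if the egg on its stand is shifted by more than 15 mm or tipped (distance of egg_on_stand from where it was at the start of the episode above 0.015 m or angle between egg_on_stand's own z axis and vertical above 0.3 rad).
It fails at once if the boxed specimen is shifted by more than 15 mm or tipped (distance of boxed_specimen from where it was at the start of the episode above 0.015 m or angle between boxed_specimen's own z axis and vertical above 0.3 rad).
It also fails if it takes over 72 s, if anything falls off the work surface, if the arm or the gripper's body presses on something with over 40 N, if the wrist force passes 120 N, or if a joint passes its speed limit or range.

## Working session

There is one attempt and no reset: what is moved stays moved. The work goes in short steps, Python scripts to look and compute and a tool call to move; the robot and the scene stay as the last step left them, time stands still between calls to the robot, and variables do not carry over. Pictures are saved under pics/ and viewed, at most 10 in all, crops included, and the job is handed in when it is done.

Besides the shell and the picture viewer there is one more tool, called after "Request:" as name(argument=value, ...) on one line, values as JSON. jog_arm: Moves the arm, as the interface text tells. Its arguments: {"type":"object","properties":{"series":{"type":"array","items":{"type":"array","items":{"type":"number"}}},"squeeze":{"type":"number"}},"required":["series"]}

```bash
mkdir -p pics; ls; python3 - <<'E'
from station import robot, imaging
import cv2
for n in("top","scene"):
    cv2.imwrite(f"pics/{n}0.png",imaging.get_image(n)); print(n,imaging.camera_params(n))
o=robot.get_obs(); print(o)
E
```

```text
pics
top {'fov_y': 45.37569935523309, 'cx': 258.0016315465344, 'cy': 197.65468728177527, 'k1': 0.0007298514134512773, 'extrinsics': array([[ 1.88125813e-02, -9.95467993e-01,  9.32178173e-02,
         4.45858723e+02],
       [-9.99817862e-01, -1.84308219e-02,  4.95464762e-03,
         2.95942105e+01],
       [-3.21411213e-03, -9.32940484e-02, -9.95633411e-01,
         1.41873987e+03],
       [ 0.00000000e+00,  0.00000000e+00,  0.00000000e+00,
         1.00000000e+00]])}
scene {'fov_y': 44.25376224926034, 'cx': 259.38589710921053, 'cy': 187.0359017363633, 'k1': -0.041898112792392826, 'extrinsics': array([[-9.97350411e-01,  3.33260723e-02, -6.46647616e-02,
         6.46218975e+02],
       [ 7.26261541e-02,  4.04871836e-01, -9.11484634e-01,
         1.09366622e+03],
       [-4.19526197e-03, -9.13765927e-01, -4.06219437e-01,
         5.53576037e+02],
       [ 0.00000000e+00,  0.00000000e+00,  0.00000000e+00,
         1.00000000e+00]])}
{'time': 0.1, 'joints': array([-1.12187285,  0.32176062, -0.07007757,  1.45155286,  0.02260253,
        1.37083007, -0.0569056 ]), 'joint_velocities': array([ 2.78589476e-03, -6.04238421e-04, -8.27836827e-04, -1.12087234e-03,
       -2.21348484e-05,  7.11161076e-04,  3.45775528e-04]), 'joint_torque': array([-2.12145437e-04, -4.92572415e+01, -4.05681375e-01, -3.13398814e+01,
       -6.41602417e-02,  3.95328866e-02,  9.06138575e-05]), 'tcp_pos': array([273.65558443, 589.04857616, 232.56327585]), 'tcp_rot': array([ 2.15695138e-01,  9.76460357e-01, -8.70712674e-04, -1.41318783e-04]), 'ft_force': array([-0.04518564,  0.4777578 , -0.51640264]), 'moment': array([-0.08031532,  0.06976546, -0.01806813]), 'gripper_force': 0.0, 'opening': 86.73195014333804}
```

View pics/top0.png

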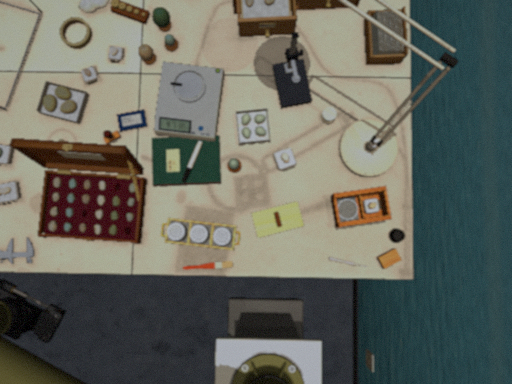

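View pics/scene0.png

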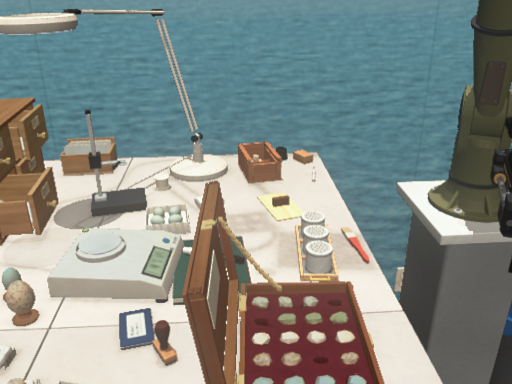

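The top view shows the three canisters at about (176,232), (199,234) and (221,236), the lid at (277,218), and the dry box at (360,208) with its open end to the left. The scene view looks in from +y and shows the same objects. I'll enlarge both views for measuring.

```bash
cat > h.py <<'E'
import numpy as np, cv2
from station import robot, imaging
def K(p):
    f=192/np.tan(np.radians(p["fov_y"]/2)); return np.array([[f,0,p["cx"]],[0,f,p["cy"]],[0,0,1]]),np.array([p["k1"],0,0,0.])
def px2w(n,uv,z):
    p=imaging.camera_params(n);k,d=K(p);E=p["extrinsics"]
    s=cv2.undistortPoints(np.float64(uv).reshape(-1,1,2),k,d)[:,0]
    r=np.c_[s,np.ones(len(s))]@E[:3,:3].T; o=E[:3,3]
    return o+r*((np.asarray(z)-o[2])/r[:,2])[:,None]
def w2px(n,P):
    p=imaging.camera_params(n);k,d=K(p);W=np.linalg.inv(p["extrinsics"])
    return cv2.projectPoints(np.float64(P).reshape(-1,1,3),W[:3,:3].copy(),W[:3,3].copy(),k,d)[0][:,0]
def crop(n,x0,y0,w,h,s,out,img=None):
    im=imaging.get_image(n) if img is None else img
    c=cv2.resize(im[y0:y0+h,x0:x0+w],None,fx=s,fy=s,interpolation=cv2.INTER_CUBIC)
    for x in range((x0+9)//10*10,x0+w,10):
        cv2.line(c,(int((x-x0+.5)*s),0),(int((x-x0+.5)*s),6),(0,0,255),1); cv2.putText(c,str(x),(int((x-x0+.5)*s)-10,16),0,.35,(0,0,255),1)
    for y in range((y0+9)//10*10,y0+h,10):
        cv2.line(c,(0,int((y-y0+.5)*s)),(6,int((y-y0+.5)*s)),(0,0,255),1); cv2.putText(c,str(y),(8,int((y-y0+.5)*s)+4),0,.35,(0,0,255),1)
    cv2.imwrite(out,c)
E
python3 - <<'E'
from h import *
im=cv2.imread("pics/top0.png"); 
crop("top",158,205,84,46,9,"pics/c1.png",im)
crop("top",245,180,150,62,5.3,"pics/c2.png",im)
a=cv2.imread("pics/c1.png");b=cv2.imread("pics/c2.png")
print(a.shape,b.shape)
w=max(a.shape[1],b.shape[1]);f=lambda i:cv2.copyMakeBorder(i,0,0,0,w-i.shape[1],0)
cv2.imwrite("pics/c.png",np.vstack([f(a)[:270+100],f(b)])[:745]) 
crop("scene",230,135,110,150,4,"pics/s1.png",cv2.imread("pics/scene0.png"))
E
```

```text
(414, 756, 3) (329, 795, 3)
```

View pics/c1.png

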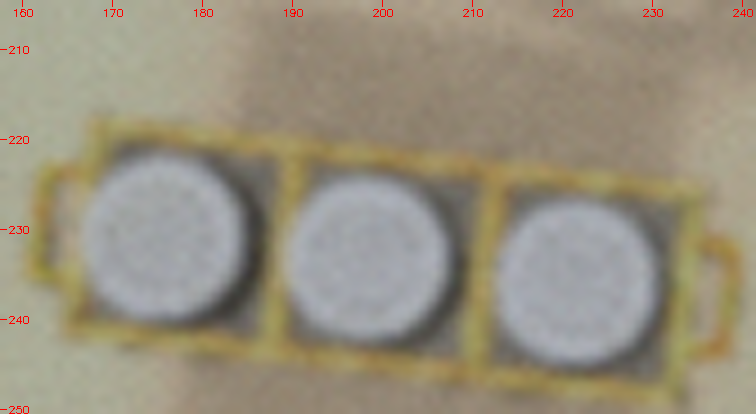

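View pics/c2.png

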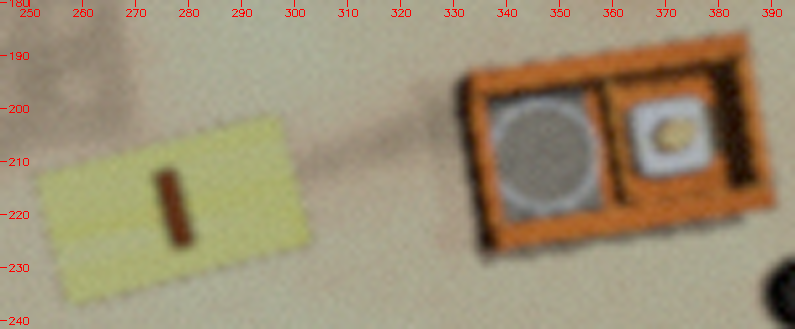

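The crops show the canister tops centred at about (175.8,230.8), (198.5,233.2) and (221.6,235.8). The tray is tilted, and the lid's and box's corners are readable. I'll fit planar poses to these points.

```bash
python3 - <<'E'
from h import *
from scipy.optimize import least_squares
c1=lambda L:np.array(L)/9+[157.5,204.5]
c2=lambda L:np.array(L)/5.3+[244.5,179.5]
def rect(w,h,z): # TL,TR,BR,BL in image: up=+x,left=+y
    return np.array([[w,h,z*2],[w,-h,z*2],[-w,-h,z*2],[-w,h,z*2]])/2.
def fit(name,uv,loc,g):
    def P(p): c,s=np.cos(p[2]),np.sin(p[2]); return np.c_[loc[:,0]*c-loc[:,1]*s+p[0],loc[:,0]*s+loc[:,1]*c+p[1],loc[:,2]]
    r=least_squares(lambda p:(w2px("top",P(p))-uv).ravel(),g); print(name,r.x.round(3),"deg",np.degrees(r.x[2]).round(2)); print((r.fun.reshape(-1,2)).round(1).tolist()); print(px2w("top",uv,loc[:,2]).round(0)[:,:2].tolist())
print("cans",px2w("top",c1([[165,237],[369,258],[577,282]]),[56]*3).round(1).tolist())
fit("tray",c1([[92,120],[703,187],[685,400],[68,335]]),rect(76,212,14),[400,200,0])
fit("lid",c2([[37,172],[277,115],[312,242],[70,305]]),rect(80,148,5),[400,0,0])
fit("pull",c2([[155,173],[175,168],[193,243],[172,247]]),rect(46,14,29),[400,0,0])
fit("box",c2([[466,72],[745,35],[775,207],[492,250]]),rect(100,156,72),[400,-300,0])
print("spec/egg cands",px2w("top",[[285,159],[233,164],[253,126]],[42,64,20]).round(0).tolist())
from scipy.spatial.transform import Rotation as R
print(R.from_quat(robot.get_obs()["tcp_rot"]).as_matrix().round(3))
E
```

```text
cans [[470.3, 277.8, 56.0], [464.6, 210.5, 56.0], [458.1, 141.9, 56.0]]
tray [ 4.64600e+02  2.10022e+02 -8.60000e-02] deg -4.91
[[-0.2, -0.4], [0.7, -0.7], [0.0, 0.6], [-0.6, 0.5]]
[[510.0, 312.0], [491.0, 103.0], [419.0, 108.0], [437.0, 317.0]]
lid [ 5.13976e+02 -2.41340e+01  2.64000e-01] deg 15.15
[[-0.6, 0.1], [0.6, -0.8], [0.5, 0.4], [-0.5, 0.3]]
[[534.0, 56.0], [569.0, -83.0], [496.0, -104.0], [457.0, 35.0]]
pull [ 5.13151e+02 -2.30180e+01  2.45000e-01] deg 14.02
[[-0.4, -0.3], [0.3, -0.4], [0.4, 0.2], [-0.2, 0.5]]
[[533.0, -12.0], [536.0, -23.0], [493.0, -34.0], [491.0, -22.0]]
box [ 5.52823e+02 -2.67874e+02  1.59000e-01] deg 9.1
[[0.1, -0.1], [-0.3, -0.5], [-0.3, 0.6], [0.5, -0.0]]
[[590.0, -183.0], [613.0, -338.0], [518.0, -354.0], [491.0, -197.0]]
spec/egg cands [[694.0, -43.0, 42.0], [672.0, 113.0, 64.0], [800.0, 56.0, 20.0]]
[[-0.907  0.421 -0.001]
 [ 0.421  0.907 -0.002]
 [-0.    -0.002 -1.   ]]
```

The poses are consistent: the canister pitch is about 68 mm, the canisters sit on their bay centres, and the pull sits on the lid's centre. I'll move above the lid and turn so the tool's y axis lies along the lid's y axis.

Request:
jog_arm(series=[[0, -20, -19, 0, 0], [0, -40, -38, 0, 0], [0, -40, -38, 0, 0], [0, -40, -38, 0, 0], [0, -40, -38, 0, 0], [0, -40, -38, 0, 0], [0, -40, -38, 0, 0], [0, -40, -38, 0, 0], [0, -40, -38, 0, 0], [0, -40, -38, 0, 0], [0, -40, -38, 0, 0], [0, -35, -33, 0, 0], [0, -20, -19, 0, 0], [0, 0, 0, 0, 10], [0, 0, 0, 0, 10], [0, 0, 0, 0, 10], [0, 0, 0, 0, 10], [0, 0, 0, 0, 10], [0, 0, 0, 0, 10], [0, 0, 0, 0, 10]])

```text
time: 2.6
tcp_pos: [514.3, -19.6, 233.2]
tcp_rot: [0.739, 0.674, -0.0, -0.0]
ft_force: [-0.4, 0.7, -0.2]
opening: 86.8
gripper_force: 0.0
```

Request:
jog_arm(series=[[0, 0, 0, 10, 10], [0, 0, 0, 20, 10], [0, 0, 0, 20, 10], [0, 0, 0, 20, 10], [0, 0, 0, 20, 10], [0, 0, 0, 20, 10], [0, 0, 0, 20, 10], [0, 0, 0, 0, 0], [0, 0, 0, 0, 0]])

```text
time: 3.72
tcp_pos: [515.0, -19.6, 104.1]
tcp_rot: [0.991, 0.133, 0.0, 0.0]
ft_force: [-0.2, 0.1, -0.3]
opening: 87.0
gripper_force: 0.0
```

```bash
cat >> h.py <<'E'
from scipy.spatial.transform import Rotation as R
def rel(x,y,z,ang):
    "shift in tool axes (mm) to world x,y,z, yaw to bring tool y to angle ang (deg); the shift is for the axes before and after the yaw"
    o=robot.get_obs(); M=R.from_quat(o["tcp_rot"]).as_matrix(); a=np.degrees(np.arctan2(M[1,1],M[0,1]))
    d=np.array([x,y,z])-o["tcp_pos"]; yaw=-((ang-a+180)%360-180)
    M2=M@R.from_euler("z",yaw,degrees=True).as_matrix()
    print("t",o["time"],"tcp",o["tcp_pos"].round(1),"ang",a.round(2),"tilt",(M[:2,2]).round(4),"yaw",round(yaw,2),"d_before",(M.T@d).round(1),"d_after",(M2.T@d).round(1),"F",o["ft_force"].round(2),"open",o["opening"].round(1),"q",o["joints"].round(2))
E
python3 -c "
from h import *
rel(513.5,-23.5,19.5,-75.4)
crop('top',245,180,150,62,5.3,'pics/c3.png')"
```

```text
Traceback (most recent call last):
  File "h.py", line 27, in rel
    print("t",o["time"],"tcp",o["tcp_pos"].round(1),"ang",a.round(2),"tilt",(M[:2,2]).round(4),"yaw",round(yaw,2),"d_before",(M.T@d).round(1),"d_after",(M2.T@d).round(1),"F",o["ft_force"].round(2),"open",o["opening"].round(1),"q",o["joints"].round(2))
                                                                                                                                                                                                            ^^^^^^^^^^^^^^^^^^
AttributeError: 'float' object has no attribute 'round'
```

```bash
sed -i 's/o\["opening"\].round(1)/round(o["opening"],1)/' h.py
python3 -c "
from h import *
rel(513.5,-23.5,19.5,-75.4)"
```

```text
t 3.725 tcp [515.  -19.6 104.1] ang -74.75 tilt [0.0006 0.    ] yaw 0.65 d_before [-2.5  3.4 84.6] d_after [-2.5  3.4 84.6] F [-0.18  0.1  -0.3 ] open 87.0 q [-0.53  0.15  0.56  1.96 -0.09  1.06 -1.24]
```

Request:
jog_arm(series=[[0, -2.5, 3.4, 10, 0.6], [0, 0, 0, 20, 0], [0, 0, 0, 20, 0], [0, 0, 0, 18, 0], [0, 0, 0, 10, 0], [0, 0, 0, 6, 0], [0, 0, 0, 0, 0], [0, 0, 0, 0, 0], [1, 0, 0, 0, 0], [1, 0, 0, 0, 0], [1, 0, 0, 0, 0], [1, 0, 0, 0, 0], [1, 0, 0, 0, 0], [1, 0, 0, 0, 0], [1, 0, 0, 0, 0], [1, 0, 0, 0, 0]], squeeze=25)

```text
time: 5.72
tcp_pos: [513.1, -23.4, 19.6]
tcp_rot: [0.992, 0.126, 0.0, -0.0]
ft_force: [0.6, 0.8, 0.3]
opening: 15.4
gripper_force: 0.3
```

```bash
python3 -c "
from h import *
rel(513.5,-23.5,19.5,-75.4)"
```

```text
t 5.725 tcp [513.1 -23.4  19.6] ang -75.51 tilt [0.     0.0002] yaw -0.11 d_before [0.3 0.2 0.1] d_after [0.3 0.2 0.1] F [0.58 0.81 0.26] open 15.4 q [-0.49  0.28  0.54  2.02 -0.18  0.89 -1.17]
```

Request:
jog_arm(series=[[1, 0, 0, 0, 0], [1, 0, 0, 0, 0], [1, 0, 0, 0, 0], [1, 0, 0, -8, 0], [1, 0, 0, -15, 0], [1, 0, 0, -20, 0], [1, 0, 0, -10, 0], [1, 0, 0, -6.5, 0], [1, 0, 0, 0, 0], [1, 0, 0, 0, 0]])

```text
time: 6.98
tcp_pos: [512.7, -23.5, 78.5]
tcp_rot: [0.992, 0.126, -0.0, -0.0]
ft_force: [-0.3, -0.3, -1.4]
opening: 13.8
gripper_force: 25.0
```

```bash
python3 -c "
from h import *
rel(525.9,-100.1,79,-80.9)"
```

```text
t 6.975 tcp [512.7 -23.5  78.5] ang -75.51 tilt [-0.001  -0.0001] yaw 5.39 d_before [-6.4 77.5 -0.5] d_after [ 0.9 77.7 -0.5] F [-0.32 -0.27 -1.41] open 13.8 q [-0.52  0.18  0.56  1.98 -0.11  1.01 -1.22]
```

Request:
jog_arm(series=[[1, 0, 0, -0.5, 2.7], [1, 0, 0, 0, 2.7], [1, 0.9, 10, 0, 0], [1, 0, 20, 0, 0], [1, 0, 20, 0, 0], [1, 0, 18, 0, 0], [1, 0, 9.5, 0, 0], [1, 0, 0, 0, 0], [1, 0, 0, 0, 0]])

```text
time: 8.1
tcp_pos: [526.2, -99.2, 79.4]
tcp_rot: [0.997, 0.08, -0.0, -0.0]
ft_force: [-0.9, -0.4, -1.9]
opening: 14.0
gripper_force: 25.0
```

```bash
python3 -c "
from h import *
rel(525.9,-100.1,79,-80.9)
a=imaging.get_image('top');b=imaging.get_image('scene')
cv2.imwrite('pics/t4.png',a);cv2.imwrite('pics/s4.png',b)
crop('top',270,175,125,72,6.4,'pics/c4.png',a)
crop('scene',225,130,90,75,8,'pics/c5.png',b)"
```

```text
t 8.1 tcp [526.2 -99.2  79.4] ang -80.86 tilt [-0.0003  0.0005] yaw 0.04 d_before [-0.4  0.9  0.4] d_after [-0.4  0.9  0.4] F [-0.9  -0.37 -1.86] open 14.0 q [-0.41  0.24  0.62  1.93 -0.16  1.02 -1.14]
```

View pics/c4.png

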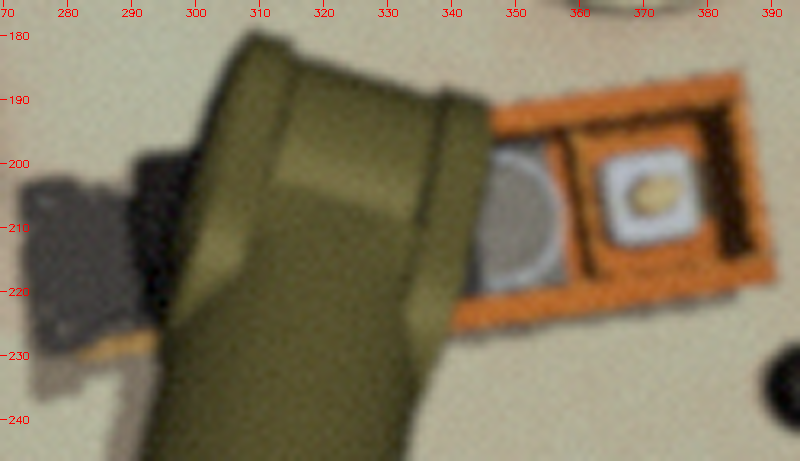

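View pics/c5.png

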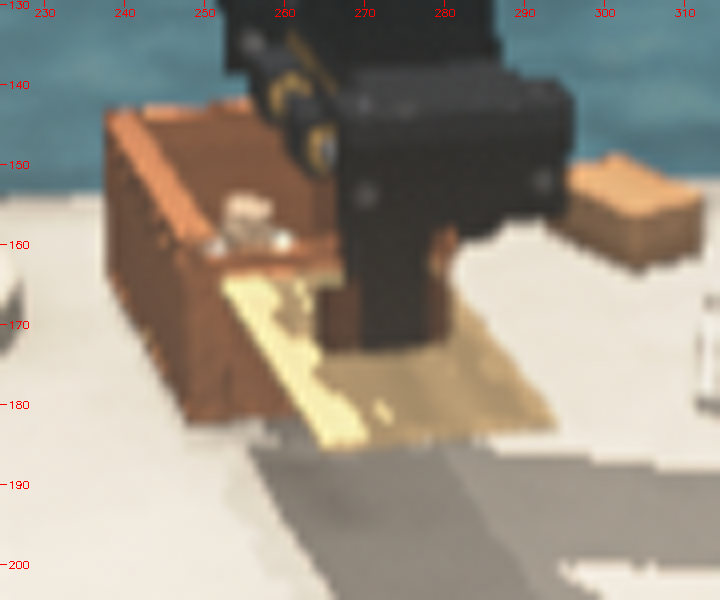

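The top view is mostly hidden by the wrist, showing only the box's right part. The scene crop shows the lid level at groove height, with its near corners at about (265,185) and (294,183). The box's near +x corner is at about (248,182). I'll check these against my model projections.

```bash
python3 - <<'E'
from h import *
def T(x,y,a,L):
    a=np.radians(a);L=np.array(L,float);c,s=np.cos(a),np.sin(a);return np.c_[L[:,0]*c-L[:,1]*s+x,L[:,0]*s+L[:,1]*c+y,L[:,2]]
q=lambda P:((w2px("scene",P)-[224.5,129.5])*8).round(0).tolist()
print("box  ++0,++72,+-72, (-)+-72",q(T(552.8,-267.9,9.1,[[50,78,0],[50,78,72],[50,-78,72],[-50,-78,72],[50,-78,0]])))
print("lid ++bot, ++top, -+bot,-+top,+-top",q(T(526.2,-99.2,9.14,[[40,74,59.6],[40,74,64.6],[-40,74,59.6],[-40,74,64.6],[40,-74,64.6]])))
t=lambda P:((w2px("top",P)-[269.5,174.5])*6.4).round(0).tolist()
print("top: box corners +-,--,72; lid ++,-+ top",t(T(552.8,-267.9,9.1,[[50,-78,72],[-50,-78,72]])),t(T(526.2,-99.2,9.14,[[40,74,64.6],[-40,74,64.6]])))
# scene: mm per crop px nearby
print(q([[526,-100,60],[536,-100,60]]))
E
```

```text
box  ++0,++72,+-72, (-)+-72 [[186.0, 425.0], [184.0, 242.0], [102.0, 108.0], [346.0, 88.0], [107.0, 277.0]]
lid ++bot, ++top, -+bot,-+top,+-top [[320.0, 453.0], [320.0, 438.0], [557.0, 429.0], [557.0, 415.0], [221.0, 277.0]]
top: box corners +-,--,72; lid ++,-+ top [[738.0, 71.0], [774.0, 286.0]] [[47.0, 191.0], [72.0, 363.0]]
[[382.0, 355.0], [353.0, 355.0]]
```

The projections agree with the pictures to within about 1 mm, so I'll insert the lid.

Request:
jog_arm(series=[[1, -0.4, 5, 0.4, 0], [1, 0, 8, 0, 0], [1, 0, 8, 0, 0], [1, 0, 8, 0, 0], [1, 0, 8, 0, 0], [1, 0, 8, 0, 0], [1, 0, 5, 0, 0], [1, 0, 0, 0, 0]])

```text
time: 9.2
tcp_pos: [533.7, -149.9, 79.1]
tcp_rot: [0.997, 0.079, -0.0, 0.0]
ft_force: [-0.6, -0.6, -0.6]
opening: 14.0
gripper_force: 25.0
```

```bash
python3 -c "
from h import *
rel(552.17,-263.95,78.6,-80.9)"
```

```text
t 9.2 tcp [ 533.7 -149.9   79.1] ang -80.96 tilt [-0.     -0.0001] yaw -0.06 d_before [  0.3 115.6   0.6] d_after [1.000e-01 1.156e+02 6.000e-01] F [-0.64 -0.61 -0.57] open 14.0 q [-0.33  0.28  0.64  1.89 -0.2   1.03 -1.02]
```

Request:
jog_arm(series=[[1, 0.2, 8, 0, 0], [1, 0, 12, 0, 0], [1, 0, 12, 0, 0], [1, 0, 12, 0, 0], [1, 0, 12, 0, 0], [1, 0, 12, 0, 0], [1, 0, 12, 0, 0], [1, 0, 12, 0, 0], [1, 0, 8, 0, 0], [1, 0, 5, 0, 0], [1, 0, 4, 0, 0], [1, 0, 0, 0, 0]])

```text
time: 10.7
tcp_pos: [551.2, -257.0, 79.1]
tcp_rot: [0.997, 0.079, -0.0, -0.0]
ft_force: [1.4, -0.2, -1.0]
opening: 14.0
gripper_force: 25.0
```

```bash
python3 -c "
from h import *
rel(552.17,-263.95,78.6,-80.9)"
```

```text
t 10.7 tcp [ 551.2 -257.    79.1] ang -80.92 tilt [-0.      0.0001] yaw -0.02 d_before [-0.1  7.   0.5] d_after [-0.1  7.   0.5] F [ 1.39 -0.21 -1.04] open 14.0 q [-0.14  0.41  0.65  1.75 -0.28  1.07 -0.8 ]
```

Request:
jog_arm(series=[[1, 0, 2, 0, 0], [1, 0, 2, 0, 0], [1, 0, 2, 0, 0], [1, 0, 1.5, 0, 0], [1, 0, 1.5, 0, 0], [1, 0, 0, 0, 0], [1, 0, 0, 0, 0]])

```text
time: 11.58
tcp_pos: [552.4, -264.3, 78.9]
tcp_rot: [0.997, 0.08, -0.0, -0.001]
ft_force: [-2.0, 4.7, 1.1]
opening: 13.7
gripper_force: 25.0
```

```bash
python3 -c "
from h import *
rel(552.17,-263.95,78.6,-80.9)"
```

```text
t 11.575 tcp [ 552.4 -264.3   78.9] ang -80.86 tilt [-0.0012  0.0023] yaw 0.04 d_before [-0.1 -0.4  0.3] d_after [-0.1 -0.4  0.3] F [-1.98  4.72  1.08] open 13.7 q [-0.12  0.42  0.65  1.74 -0.29  1.08 -0.79]
```

A 5 N reaction shows at the expected stop. I'll push a little more to confirm, then release.

Request:
jog_arm(series=[[1, 0, 1, 0, 0], [1, 0, 1, 0, 0], [1, 0, 1, 0, 0], [1, 0, 0, 0, 0], [1, 0, 0, 0, 0]])

```text
time: 12.2
tcp_pos: [552.5, -264.3, 78.7]
tcp_rot: [0.997, 0.08, -0.001, -0.004]
ft_force: [-4.7, 11.2, 4.2]
opening: 14.2
gripper_force: 25.0
```

```bash
python3 -c "
from h import *
rel(552.17,-263.95,78.6,-80.9)"
```

```text
t 12.2 tcp [ 552.5 -264.3   78.7] ang -80.77 tilt [-0.0032  0.0068] yaw 0.13 d_before [-0.3 -0.4  0.1] d_after [-0.3 -0.4  0.1] F [-4.72 11.16  4.22] open 14.2 q [-0.12  0.42  0.65  1.74 -0.29  1.09 -0.78]
```

The lid is home against the stop. I'll release it and rise.

Request:
jog_arm(series=[[1, 0, -3.5, 0, 0], [1, 0, 0, 0, 0], [0.6, 0, 0, 0, 0], [0.6, 0, 0, 0, 0], [0.6, 0, 0, 0, 0], [0.6, 0, 0, 0, 0], [0.6, 0, 0, -10, 0], [0.6, 0, 0, -20, 0], [0, 0, 0, -30, 0], [0, 0, 0, -30, 0], [0, 0, 0, -15, 0], [0, 0, 0, 0, -10], [0, 0, 0, 0, -10], [0, 0, 0, 0, -10], [0, 0, 0, 0, -10], [0, 0, 0, 0, -10], [0, 0, 0, 0, -10], [0, 0, 0, 0, -10], [0, 0, 0, 0, -6], [0, 0, 0, 0, 0]])

```text
time: 14.7
tcp_pos: [552.4, -265.4, 184.4]
tcp_rot: [0.737, 0.676, 0.0, -0.0]
ft_force: [-0.4, -0.1, -0.0]
opening: 87.5
gripper_force: 0.0
```

```bash
python3 -c "
from h import *
rel(470.4,278.2,150,-4.9)"
```

```text
t 14.7 tcp [ 552.4 -265.4  184.4] ang -4.99 tilt [0.0001 0.0001] yaw -0.09 d_before [ 534.4 -129.    34.4] d_after [ 534.6 -128.1   34.4] F [-0.38 -0.13 -0.03] open 87.5 q [-0.    0.29  0.49  1.63 -0.14  1.26  0.43]
```

Request:
jog_arm(series=[[0, 20, -5, 0, 0], [0, 45, -11, 0, 0], [0, 45, -11, 0, 0], [0, 45, -11, 0, 0], [0, 45, -11, 0, 0], [0, 45, -11, 0, 0], [0, 45, -11, 0, 0], [0, 45, -11, 0, 0], [0, 45, -11, 0, 0], [0, 45, -11, 0, 0], [0, 45, -11, 0, 0], [0, 40, -10, 10, 0], [0, 24, -4, 24, 0], [0, 0, 0, 0, 0], [0, 0, 0, 0, 0]])

```text
time: 16.58
tcp_pos: [470.4, 276.6, 150.7]
tcp_rot: [0.738, 0.675, 0.0, 0.0]
ft_force: [0.3, -1.1, 0.2]
opening: 87.2
gripper_force: 0.0
```

```bash
python3 -c "
from h import *
rel(470.4,278.2,30,-4.9)
a=imaging.get_image('top')
crop('top',320,175,80,60,10,'pics/c6.png',a)"
```

```text
t 16.575 tcp [470.4 276.6 150.7] ang -5.04 tilt [ 0.0006 -0.0006] yaw -0.14 d_before [  1.7  -0.2 120.7] d_after [  1.7  -0.2 120.7] F [ 0.27 -1.08  0.21] open 87.2 q [-0.64  0.16  0.06  1.82 -0.01  1.16 -0.66]
```

View pics/c6.png

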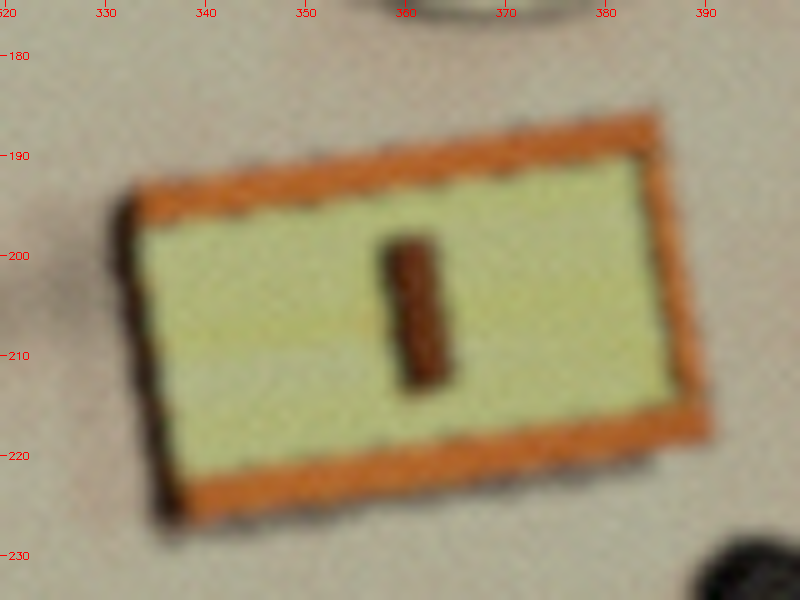

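The lid is home and flush with the box's left end at about (334–338, 195–223), with its pull at (361,206). Next I lower onto the left canister.

Request:
jog_arm(series=[[0, 1.7, -0.2, 15, 0], [0, 0, 0, 30, 0], [0, 0, 0, 30, 0], [0, 0, 0, 25, 0], [0, 0, 0, 14, 0], [0, 0, 0, 6.5, 0], [0, 0, 0, 0, 0], [0, 0, 0, 0, 0], [1, 0, 0, 0, 0], [1, 0, 0, 0, 0], [1, 0, 0, 0, 0], [1, 0, 0, 0, 0], [1, 0, 0, 0, 0], [1, 0, 0, 0, 0], [1, 0, 0, 0, 0], [1, 0, 0, 0, 0]], squeeze=20)

```text
time: 18.62
tcp_pos: [469.7, 279.5, 29.7]
tcp_rot: [0.737, 0.676, 0.0, -0.0]
ft_force: [-0.8, 0.2, 1.6]
opening: 54.0
gripper_force: 20.0
```

Request:
jog_arm(series=[[1, 0, 0, -5, 0], [1, 0, 0, -10, 0], [1, 0, 0, -15, 0], [1, 0, 0, -10, 0], [1, 0, 0, -5, 0], [1, 0, 0, 0, 0], [1, 0, 0, 0, 0], [1, 0, 0, 0, 0], [1, 0, 0, 0, 0]])

```text
time: 19.75
tcp_pos: [469.5, 279.3, 74.3]
tcp_rot: [0.737, 0.676, -0.0, -0.0]
ft_force: [-0.0, -0.0, -1.6]
opening: 54.0
gripper_force: 20.0
```

```bash
cat >> h.py <<'E'
def heft(n=10):
    F=[]
    for i in range(n): imaging.get_image("top"); F.append(np.r_[robot.get_obs()["ft_force"],robot.get_obs()["joint_torque"][[1,3]]])
    F=np.array(F); print("F,tau mean",F.mean(0).round(3),"sd",F.std(0).round(2))
E
python3 -c "
from h import *
heft()
rel(470.4,278.2,30,-4.9)"
```

```text
F,tau mean [-1.5600e-01 -1.5000e-02 -1.2040e+00 -4.1163e+01 -2.7783e+01] sd [0.29 0.43 0.41 0.01 0.01]
t 20.25 tcp [469.7 279.5  74.7] ang -4.91 tilt [0.0001 0.0001] yaw -0.01 d_before [-1.2  0.8 44.7] d_after [-1.2  0.8 44.7] F [-0.01 -0.07 -0.99] open 54.3 q [-0.64  0.24  0.06  1.89 -0.02  1.01 -0.66]
```

About 1.2 N, so this one is dry. I'll set it back down in its bay and go to the middle one.

Request:
jog_arm(series=[[1, 0, 0, 10, 0], [1, 0, 0, 15, 0], [1, 0, 0, 10, 0], [1, 0, 0, 5, 0], [1, 0, 0, 3, 0], [1, 0, 0, 2, 0], [1, 0, 0, 0, 0], [1, 0, 0, 0, 0], [0, 0, 0, 0, 0], [0, 0, 0, 0, 0], [0, 0, 0, 0, 0], [0, 0, 0, 0, 0], [0, 0, 0, 0, 0], [0, 0, 0, 0, 0], [0, 0, 0, -15, 0], [0, 0, 0, -30, 0], [0, 0, 0, -30, 0], [0, 0, 0, -15, 0], [0, 0, 0, 0, 0], [0, 0, 0, 0, 0]])

```text
time: 22.75
tcp_pos: [469.0, 279.1, 118.7]
tcp_rot: [0.737, 0.676, -0.001, -0.0]
ft_force: [-0.8, 0.5, 0.5]
opening: 87.0
gripper_force: 0.0
```

```bash
python3 -c "
from h import *
rel(464.6,210.2,30,-4.9)
heft(4)"
```

```text
t 22.75 tcp [469.  279.1 118.7] ang -4.91 tilt [-0.0014 -0.0009] yaw -0.01 d_before [-68.9   1.6  88.7] d_after [-68.9   1.6  88.7] F [-0.78  0.53  0.46] open 87.0 q [-0.64  0.19  0.06  1.85 -0.01  1.1  -0.66]
F,tau mean [  0.179   0.165  -0.128 -39.313 -28.648] sd [0.32 0.37 0.58 0.18 0.14]
```

Request:
jog_arm(series=[[0, -20, 0.5, 0, 0], [0, -30, 0.5, 0, 0], [0, -19, 0.3, 15, 0], [0, 0, 0, 30, 0], [0, 0, 0, 25, 0], [0, 0, 0, 13, 0], [0, 0, 0, 6, 0], [0, 0, 0, 0, 0], [0, 0, 0, 0, 0], [1, 0, 0, 0, 0], [1, 0, 0, 0, 0], [1, 0, 0, 0, 0], [1, 0, 0, 0, 0], [1, 0, 0, 0, 0], [1, 0, 0, 0, 0], [1, 0, 0, 0, 0], [1, 0, 0, 0, 0]], squeeze=20)

```text
time: 25.08
tcp_pos: [464.7, 210.6, 30.7]
tcp_rot: [0.737, 0.676, -0.0, -0.0]
ft_force: [-2.3, -0.7, 2.2]
opening: 53.9
gripper_force: 20.0
```

Request:
jog_arm(series=[[1, 0, 0, -5, 0], [1, 0, 0, -10, 0], [1, 0, 0, -15, 0], [1, 0, 0, -10, 0], [1, 0, 0, -5, 0], [1, 0, 0, 0, 0], [1, 0, 0, 0, 0], [1, 0, 0, 0, 0], [1, 0, 0, 0, 0]])

```text
time: 26.2
tcp_pos: [464.8, 210.5, 75.3]
tcp_rot: [0.737, 0.676, -0.0, -0.0]
ft_force: [-0.0, 0.2, -3.1]
opening: 53.6
gripper_force: 20.0
```

```bash
python3 -c "
from h import *
heft()
rel(464.6,210.2,30,-4.9)"
```

```text
F,tau mean [ -0.076  -0.059  -3.027 -37.595 -28.254] sd [0.31 0.44 0.44 0.01 0.01]
t 26.7 tcp [465.1 210.6  75.7] ang -4.91 tilt [0.0002 0.0001] yaw -0.01 d_before [-0.5 -0.5 45.7] d_after [-0.5 -0.5 45.7] F [ 0.02 -0.52 -2.9 ] open 53.8 q [-0.57  0.17  0.1   1.98 -0.02  1.   -0.55]
```

About 3.0 N, so the middle canister is probably the spent one. I'll set it back and heft the right one.

Request:
jog_arm(series=[[1, 0, 0, 10, 0], [1, 0, 0, 15, 0], [1, 0, 0, 10, 0], [1, 0, 0, 5, 0], [1, 0, 0, 3, 0], [1, 0, 0, 2, 0], [1, 0, 0, 0, 0], [1, 0, 0, 0, 0], [0, 0, 0, 0, 0], [0, 0, 0, 0, 0], [0, 0, 0, 0, 0], [0, 0, 0, 0, 0], [0, 0, 0, 0, 0], [0, 0, 0, 0, 0], [0, 0, 0, -15, 0], [0, 0, 0, -30, 0], [0, 0, 0, -30, 0], [0, 0, 0, -15, 0], [0, 0, 0, 0, 0], [0, 0, 0, 0, 0]])

```text
time: 29.2
tcp_pos: [464.4, 210.3, 119.7]
tcp_rot: [0.737, 0.676, -0.001, -0.0]
ft_force: [-0.5, -0.3, 0.0]
opening: 87.1
gripper_force: 0.0
```

```bash
python3 -c "
from h import *
rel(458.5,141.7,30,-4.9)"
```

```text
t 29.2 tcp [464.4 210.3 119.7] ang -4.91 tilt [-0.0015 -0.0008] yaw -0.01 d_before [-68.7   0.2  89.7] d_after [-68.7   0.1  89.7] F [-0.49 -0.32  0.02] open 87.1 q [-0.57  0.11  0.1   1.94 -0.01  1.09 -0.55]
```

Request:
jog_arm(series=[[0, -20, 0, 0, 0], [0, -30, 0, 0, 0], [0, -19, 0.2, 15, 0], [0, 0, 0, 30, 0], [0, 0, 0, 25, 0], [0, 0, 0, 13, 0], [0, 0, 0, 6.5, 0], [0, 0, 0, 0, 0], [0, 0, 0, 0, 0], [1, 0, 0, 0, 0], [1, 0, 0, 0, 0], [1, 0, 0, 0, 0], [1, 0, 0, 0, 0], [1, 0, 0, 0, 0], [1, 0, 0, 0, 0], [1, 0, 0, 0, 0], [1, 0, 0, 0, 0]], squeeze=20)

```text
time: 31.32
tcp_pos: [459.0, 141.8, 31.2]
tcp_rot: [0.737, 0.676, -0.0, -0.0]
ft_force: [-2.9, 0.1, 2.2]
opening: 52.5
gripper_force: 20.0
```

Request:
jog_arm(series=[[1, 0, 0, -5, 0], [1, 0, 0, -10, 0], [1, 0, 0, -15, 0], [1, 0, 0, -10, 0], [1, 0, 0, -5, 0], [1, 0, 0, 0, 0], [1, 0, 0, 0, 0], [1, 0, 0, 0, 0], [1, 0, 0, 0, 0]])

```text
time: 32.45
tcp_pos: [459.2, 141.8, 75.8]
tcp_rot: [0.737, 0.676, -0.0, -0.0]
ft_force: [-0.4, -0.7, -1.6]
opening: 52.5
gripper_force: 20.0
```

```bash
python3 -c "
from h import *
heft()
rel(458.5,141.7,30,-4.9)"
```

```text
F,tau mean [ -0.159   0.056  -2.04  -33.089 -27.571] sd [0.48 0.43 0.34 0.01 0.01]
t 32.95 tcp [459.4 141.9  76.2] ang -4.91 tilt [0.0001 0.0001] yaw -0.01 d_before [-0.2 -0.8 46.2] d_after [-0.2 -0.8 46.2] F [ 0.35  0.36 -1.48] open 52.4 q [-0.5   0.11  0.16  2.05 -0.02  0.99 -0.42]
```

About 2.0 N, so the right one is dry and the middle one is the spent one. I'll set the right canister back and check with a picture.

Request:
jog_arm(series=[[1, 0, 0, 10, 0], [1, 0, 0, 15, 0], [1, 0, 0, 10, 0], [1, 0, 0, 5, 0], [1, 0, 0, 3, 0], [1, 0, 0, 2, 0], [1, 0, 0, 0, 0], [1, 0, 0, 0, 0], [0, 0, 0, 0, 0], [0, 0, 0, 0, 0], [0, 0, 0, 0, 0], [0, 0, 0, 0, 0], [0, 0, 0, 0, 0], [0, 0, 0, 0, 0], [0, 0, 0, -15, 0], [0, 0, 0, -30, 0], [0, 0, 0, -30, 0], [0, 0, 0, -15, 0], [0, 0, 0, 0, 0], [0, 0, 0, 0, 0]])

```text
time: 35.45
tcp_pos: [458.6, 141.6, 120.2]
tcp_rot: [0.737, 0.676, -0.001, -0.0]
ft_force: [0.9, -0.2, -0.8]
opening: 87.3
gripper_force: 0.0
```

```bash
python3 -c "
from h import *
rel(465,210.4,30,-4.9)
crop('scene',285,195,65,85,7,'pics/c7.png')"
```

```text
t 35.45 tcp [458.6 141.6 120.2] ang -4.91 tilt [-0.0015 -0.0006] yaw -0.01 d_before [69.2  0.6 90.2] d_after [69.2  0.6 90.2] F [ 0.92 -0.16 -0.76] open 87.3 q [-0.51  0.05  0.16  2.   -0.01  1.09 -0.43]
```

View pics/c7.png

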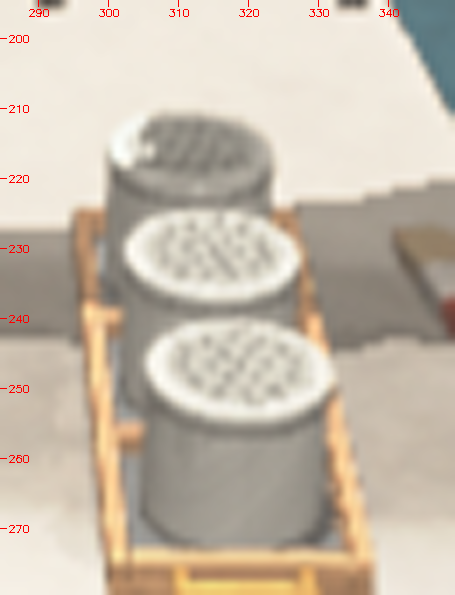

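Left and middle stand well in their bays. The right one, at about (312,216), is in the gripper's shadow and might be slightly tilted. I'll move over the middle bay and compare it with the model outline.

Request:
jog_arm(series=[[0, 30, 0, -10, 0], [0, 30, 0.3, -10, 0], [0, 30, 0.3, 0, 0], [0, 30, 0, 0, 0], [0, 30, 0, 0, 0], [0, 30, 0, 0, 0], [0, 30, 0, 0, 0], [0, 0, 0, 0, 0], [0, 0, 0, 0, 0]])

```text
time: 36.62
tcp_pos: [477.6, 349.8, 140.0]
tcp_rot: [0.737, 0.676, -0.001, 0.0]
ft_force: [-0.6, -0.6, 0.4]
opening: 87.3
gripper_force: 0.0
```

```bash
python3 - <<'E'
from h import *
rel(465,210.4,30,-4.9)
im=imaging.get_image('scene'); tp=imaging.get_image('top')
x0,y0,s=288,200,9
c=cv2.resize(im[y0:y0+45,x0:x0+48],None,fx=s,fy=s,interpolation=cv2.INTER_CUBIC)
d=c.copy()
th=np.linspace(0,2*np.pi,60)
for (x,y),z in [((458.6,141.8),56),((458.6,141.8),6),((464.8,210.4),56)]:
    p=((w2px("scene",np.c_[x+27*np.cos(th),y+27*np.sin(th),0*th+z])-[x0-.5,y0-.5])*s).astype(int)
    cv2.polylines(d,[p.reshape(-1,1,2)],True,(0,0,255),1)
x0,y0=160,210
e=cv2.resize(tp[y0:y0+45,x0:x0+80],None,fx=5,fy=5,interpolation=cv2.INTER_CUBIC)
for x,y in [(458.6,141.8),(464.8,210.4),(470.4,278.5)]:
    p=((w2px("top",np.c_[x+27*np.cos(th),y+27*np.sin(th),0*th+56])-[x0-.5,y0-.5])*5).astype(int)
    cv2.polylines(e,[p.reshape(-1,1,2)],True,(0,0,255),1)
a=np.hstack([c,d])[:, :864]
a=cv2.resize(a,(790,370)); e=cv2.copyMakeBorder(e,0,0,0,390,0)
cv2.imwrite('pics/c8.png',np.vstack([a,e]))
E
```

```text
t 36.625 tcp [477.6 349.8 140. ] ang -4.93 tilt [-0.0015 -0.0021] yaw -0.03 d_before [-139.7   -0.5  110.3] d_after [-139.7   -0.5  110.3] F [-0.56 -0.6   0.4 ] open 87.3 q [-0.7   0.26  0.03  1.72 -0.01  1.16 -0.76]
```

View pics/c8.png

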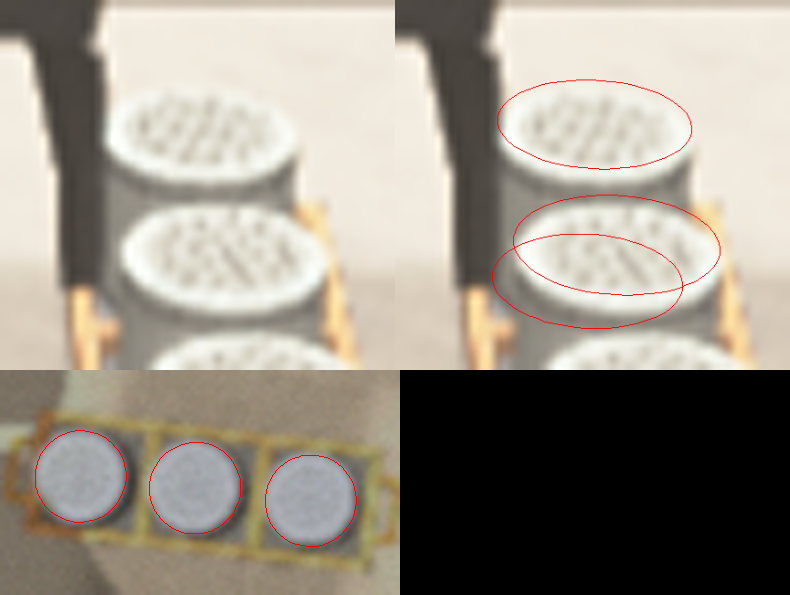

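All three canisters stand upright in their bays and match the outlines in the top view; the scene-view offset is the same for each, so it is calibration. Now I'll fetch the middle one and hold it up.

Request:
jog_arm(series=[[0, -25, 0, 0, 0], [0, -40, -0.3, 0, 0], [0, -40, 0, 0, 0], [0, -25, 0, 0, 0], [0, -9.7, 0, 15, 0], [0, 0, 0, 30, 0], [0, 0, 0, 30, 0], [0, 0, 0, 20, 0], [0, 0, 0, 10, 0], [0, 0, 0, 5, 0], [0, 0, 0, 0, 0], [0, 0, 0, 0, 0]])

```text
time: 38.22
tcp_pos: [466.3, 212.2, 31.9]
tcp_rot: [0.737, 0.676, 0.001, 0.0]
ft_force: [-0.1, -0.0, 0.5]
opening: 87.1
gripper_force: 0.0
```

Request:
jog_arm(series=[[1, 0, 0, 0, 0], [1, 0, 0, 0, 0], [1, 0, 0, 0, 0], [1, 0, 0, 0, 0], [1, 0, 0, 0, 0], [1, 0, 0, 0, 0], [1, 0, 0, 0, 0], [1, 0, 0, 0, 0], [1, 0, 0, -5, 0], [1, 0, 0, -15, 0], [1, 0, 0, -25, 0], [1, 0, 0, -30, 0], [1, 0, 0, -30, 0], [1, 0, 0, -30, 0], [1, 0, 0, -30, 0], [1, 0, 0, -20, 0], [1, 0, 0, -9, 0], [1, 0, 0, 0, 0], [1, 0, 0, 0, 0], [1, 0, 0, 0, 0]], squeeze=25)

```text
time: 40.72
tcp_pos: [465.2, 211.6, 224.2]
tcp_rot: [0.737, 0.676, -0.001, -0.0]
ft_force: [0.6, -0.5, -3.2]
opening: 53.8
gripper_force: 25.0
```

Request:
jog_arm(series=[[1, 0, 0, 0, 0], [1, 0, 0, 0, 0], [1, 0, 0, 0, 0], [1, 0, 0, 0, 0], [1, 0, 0, 0, 0], [1, 0, 0, 0, 0]])

```text
time: 41.48
tcp_pos: [465.7, 211.9, 225.2]
tcp_rot: [0.737, 0.676, 0.0, 0.0]
ft_force: [0.7, -0.7, -3.3]
opening: 53.9
gripper_force: 25.0
```

```bash
python3 - <<'E'
from h import *
heft(6); rel(465,210.4,224,-4.9)
crop('scene',225,90,130,185,3.2,'pics/c9.png')
E
```

```text
F,tau mean [ 6.8000e-02 -2.7000e-02 -2.8770e+00 -3.3975e+01 -3.2457e+01] sd [0.35 0.1  0.44 0.   0.  ]
t 41.775 tcp [465.6 211.9 225.2] ang -4.91 tilt [0.     0.0001] yaw -0.01 d_before [-1.5 -0.5  1.2] d_after [-1.5 -0.5  1.2] F [ 0.09 -0.09 -3.51] open 53.6 q [-0.58  0.03  0.1   1.81 -0.    1.31 -0.56]
```

View pics/c9.png

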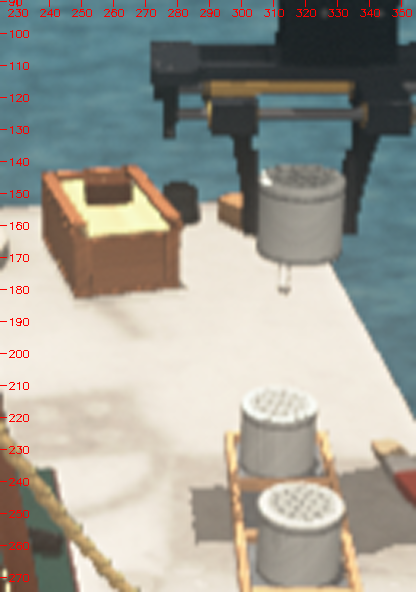

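The middle canister is held upright at about (318,157), the other two stand in their bays at (312,218) and (317,250), and the lid is home at (257,155). I'm handing it in.

```bash
python3 -c "
from station import robot
print(robot.sign_off())"
```

```text
the job is handed in; nothing more can be done
None
```

The job is handed in: the lid is home, all three canisters were hefted left to right (about 1.2, 3.0 and 2.0 N), and the heaviest, the middle one, is held upright about 20 cm up with the other two in their bays; the sign-off returned no verdict.

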